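# Seat the drive module in the test jig and hold the contact lever down

## Robot

A 6-joint arm with a two-finger parallel gripper is mounted at the origin on the work surface. World frame = base frame: x ahead of the robot, y to its left, z up, the work surface at z = 0. Lengths are in m, angles in rad, forces in N, time in s.
With the tool pointing down it reaches from about 0.25 to 0.8 m from the base axis. Payload 8.5 kg.
Tool frame: the origin (TCP) lies midway between the tips of the shut fingers; the grasp point (between the pads) lies 19 mm behind it; z points along the fingers, y is the direction in which the jaws open and shut (so a half turn about z gives the same grasp; the last joint's range is limited). The gripper opens to 85 mm and grips with 20 to 120 N. Pads are 22 mm wide; open, the fingers measure 114 mm over their backs; the gripper's body (76 mm by 85 mm) begins 54 mm behind the grasp point. The pads swing forward as they close: fully open they stand 13 mm farther back than shut.
Start: joints at [1.248, 0.238, -0.013, 1.319, 0, 1.571], TCP at [0.167, 0.498, 0.231] pointing down, gripper open.
Joint ranges: [-2.66, 2.66], [-1.03, 1.9], [-1.14, 1.46], [-1.82, 2.27], [-1.45, 1.34], [-3.14, 3.14]. Speed limits (rad/s): [2.22, 2.22, 2.79, 3.14, 3.14, 3.14].

## Interface

Orientations are given as a unit quaternion [w, x, y, z].
In Python, from rig import monitor, eyes, finish_job gives the robot as it stands.
- The arm moves only by the tool servo_tool, never from a script. Its argument "rows" is a list that holds one entry, the list of rows, each a list of 7 numbers: the shift along the tool's x, y, z in units of 40 mm (1.0 is 40 mm), then the turn, a rotation vector about the tool's x, y, z in units of 30 degrees (1.0 is 30 degrees), then the opening, from -1 (shut) to 1 (fully open). A call has 1 to 20 rows; each row shifts and turns the commanded pose from where the row before left it, along the tool's axes as they then stand; what a row does not reach is not made up. A row lasts 1/10 s, in which the tool goes at most 50 mm and 8.59 degrees, less where a joint would pass 70% of its speed; a pose out of reach is approached as far as the arm can. A call with a number of a shift or a turn outside -1 to 1 is refused whole. A call with a gripper value outside its range is refused whole. The fingers move at their own pace and stop on an object; the grip force is fixed at half the most. Time passes only in rows, so rows that do not move let the fingers close. It gives the time, the measured TCP pose, the force and the opening at its end, in the units of the state.
- monitor.read_state(): the state, without advancing time (a new reading comes with each control period).
- eyes.grab_frame(name): name is "scene" or "top" or "wrist"; returns a dict with "color" (384x512x3 uint8, red, green, blue), "mtx" (3x3 intrinsics, pixels), "rvec" (rotation vector, rad) and "tvec" (3), from world to camera coordinates, as OpenCV has them; the wrist camera has in their place "T_tool_cam" (4x4, takes a point from camera to tool coordinates, whose origin is the TCP and whose axes are the flange's). Camera axes: x right, y down, z forward; pixel columns grow to the right and rows downward; lengths in m; the calibration is good to about 2 mm. A picture is of the moment at which its call begins: read the wrist's pose just before it. There is no depth.
- finish_job(): hands the job in, once; it reports no verdict.
The state is a dict: "time_s": time; "joint_pos": joint angles; "joint_vel": joint speeds; "effort": joint torques, N m; "ee_pos": TCP position; "ee_rot": TCP orientation; "wrist_force": force on the tool from outside, world axes, zero at the start; "moment": the same for the moment, N m; "gripper_width": finger opening in m.
Only numpy, scipy, OpenCV 4.12 (cv2) and the standard library are available. Lean on these libraries where they do the work, as an engineer would, in place of code of your own. Each camera call takes 0.05 s, during which the arm holds its last target. There are 200 camera calls.

## Task

Put the finned drive module flat and square into the shaped pocket of the test jig, its connector tongue in the slot of the pocket's wall, and let go of it. Then push the jig's spring lever down by its paddle, past the first two clicks to the third at the bottom of its stroke, and keep it there: finish while still holding the lever down against its spring. Leave the other things on the bench alone.

Things in the scene. Friction and masses are not known exactly. Their poses are not given: they have to be found in the camera images.
- module: drive module, 0.3 kg: flat grey block 96 (x) x 60 (y) x 22 mm high; black connector tongue 14 mm long, 28 wide, 14 high, low in the middle of its +x end; on top in the middle an aluminium heat sink 64 (x) x 30 (y) mm, top 46 mm above the underside, to grip across y. Starts upright on the bench at a random place and yaw. Origin: centre of the block's underside; z up, x towards the tongue
- jig: test jig fixed to the bench: aluminium plate 250 (x) x 270 (y) x 15 mm, its shaped pocket on the left (+y) half, its spring lever on the right. Axes: x away from the robot, y from lever to pocket, z up. Origin on the bench, 20 mm to -x of the plate's middle. Behind the pocket's slot a small pin carriage, up to 38 mm above the bench, moves up to the tongue as the lever goes down and never pushes the module
- pocket (a point): centre of the pocket's floor, 15 mm above the bench, axes as the jig's. Pocket 100 (x) x 64 (y) mm inside; black walls 12 mm high, the upper 4 mm sloping outwards as a lead-in. The +x wall has a slot 34 mm wide in its middle for the tongue. Seated, the module's origin lies on this point with axes parallel, its block 10 mm proud of the walls
- paddle (a point): black flat paddle at the lever's free end, on the robot's side of the pivot: 42 mm along the lever x 60 mm across x 12 mm thick, pressed from above. This point: centre of its top face, 130 mm from the pivot. In the jig's frame it is at x -48, y -85, z 160 mm at rest, and x -52, y -85, z 59 mm fully down
- lever: the jig's spring lever, a flat steel bar 16 mm wide with the paddle at its end. Origin at its pivot, at x 70, y -85, z 105 mm in the jig's frame. The lever turns about a line parallel to the jig's y axis, between two upright grey cheeks, 70 mm long (x) and 58 mm wide over both (y), that reach 125 mm above the bench
- lever_angle (a joint): lever angle, rad: 0 at rest (lever rises 0.44 rad from pivot to paddle), growing as the paddle is pressed down. Clicks (humps in the resistance) at about 0.13, 0.38, 0.63 lead to detents one, two, three at about 0.25, 0.50, 0.75; end stop 0.80. None of them holds: a spring returns it to 0. At the paddle it takes about 6 N at first, 11 N near the end, 2 to 3 N more at clicks
- relay: a plain upright white relay block, about 45 x 34 mm and 54 mm high, a bystander to be left alone; origin at the centre of its underside
- screwdriver: a loose screwdriver lying on the bench, a bystander to be left alone
- screw_tray: a small open cardboard tray, 110 x 80 x 35 mm, a bystander to be left alone; origin at the centre of its underside
- mug: a white mug, 76 mm across and 90 mm high, a bystander to be left alone; origin at the centre of its underside

How it is judged:
By the outcome, as a careful person would: the job done as asked, in the order asked, and still so for the second after the job is handed in, while the arm keeps its last pose, push and grip.
It also fails if it takes over 48 s, if anything falls off the work surface, if the arm or the gripper's body presses on something with over 40 N, if the wrist force passes 120 N, or if a joint passes its speed limit or range.

## Working session

There is one attempt and no reset: what is moved stays moved. The work goes in short steps, Python scripts to look and compute and a tool call to move; the robot and the scene stay as the last step left them, time stands still between calls to the robot, and variables do not carry over. Pictures are saved under pics/ and viewed, about 8 in all and at most 12, crops included, and the job is handed in when it is done.

Besides the shell and the picture viewer there is one more tool, called as name(argument=value, ...) on one line, values as JSON. servo_tool: Moves the arm, as the interface text tells. Its arguments: {"type":"object","properties":{"rows":{"type":"array"}},"required":["rows"]}

```bash
ls; mkdir -p pics; python3 - <<'E'
from rig import monitor, eyes
import cv2, numpy as np, pickle
s=monitor.read_state(); print(s)
F={}
for n in("scene","top","wrist"):
    f=eyes.grab_frame(n); F[n]=f; print(n,{k:np.round(v,4).tolist() for k,v in f.items() if k!="color"})
pickle.dump((s,F),open("f0.pkl","wb"))
cv2.imwrite("pics/top0.png",cv2.resize(F["top"]["color"][:,:,::-1],(800,600)))
cv2.imwrite("pics/scene0.png",cv2.resize(F["scene"]["color"][:,:,::-1],(800,600)))
E
```

```text
pics
{'time_s': 0.0, 'joint_pos': array([ 1.24802691e+00,  2.38785108e-01, -1.42772148e-02,  1.31920734e+00,
        1.64954350e-05,  1.57081585e+00]), 'joint_vel': array([ 1.67763375e-04, -8.73106089e-04,  6.48830303e-05,  9.46933809e-04,
        7.81533963e-04,  2.95257287e-04]), 'effort': array([ 2.90851844e-03, -5.38779116e+01,  3.46437085e+01,  1.82760990e-02,
        1.92798016e-04, -1.24791714e-05]), 'ee_pos': array([0.16638542, 0.49748216, 0.23066642]), 'ee_rot': array([-1.26504753e-04,  1.60694670e-01,  9.87003891e-01, -7.25769904e-04]), 'wrist_force': array([-0.47137322,  0.49777858,  0.40607751]), 'moment': array([-0.00337036,  0.01305737,  0.05247576]), 'gripper_width': 0.08564692807075036}
scene {'mtx': [[407.5285, 0.0, 255.7716], [0.0, 407.5285, 200.3273], [0.0, 0.0, 1.0]], 'rvec': [1.9669, 1.2579, -0.5976], 'tvec': [-0.2051, -0.2279, 1.6271]}
top {'mtx': [[394.0837, 0.0, 259.4896], [0.0, 394.0837, 192.936], [0.0, 0.0, 1.0]], 'rvec': [2.1591, -2.1475, 0.1071], 'tvec': [0.0007, 0.5721, 1.3826]}
wrist {'mtx': [[307.0502, 0.0, 258.4907], [0.0, 307.0502, 188.9633], [0.0, 0.0, 1.0]], 'T_tool_cam': [[-0.0005, -0.9625, -0.2713, 0.0687], [1.0, -0.0004, -0.0004, 0.0012], [0.0002, -0.2713, 0.9625, -0.1436], [0.0, 0.0, 0.0, 1.0]]}
```

View pics/top0.png

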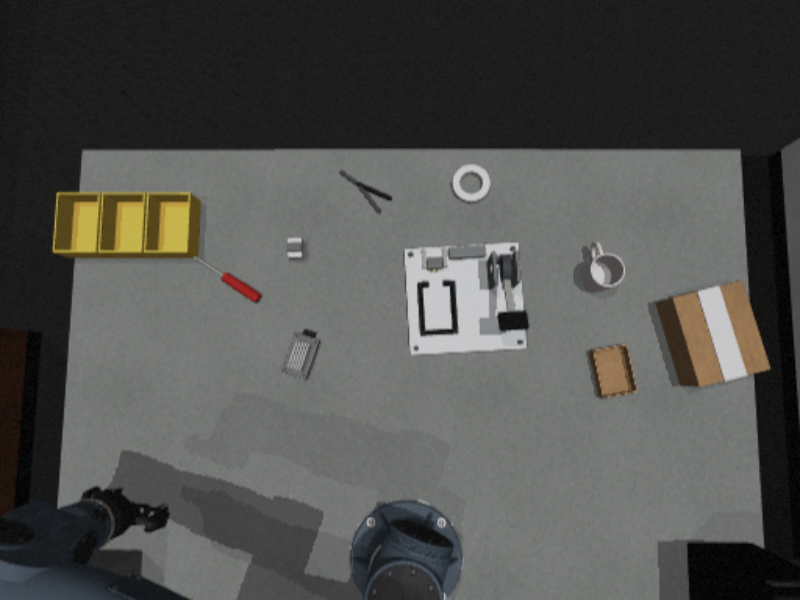

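View pics/scene0.png

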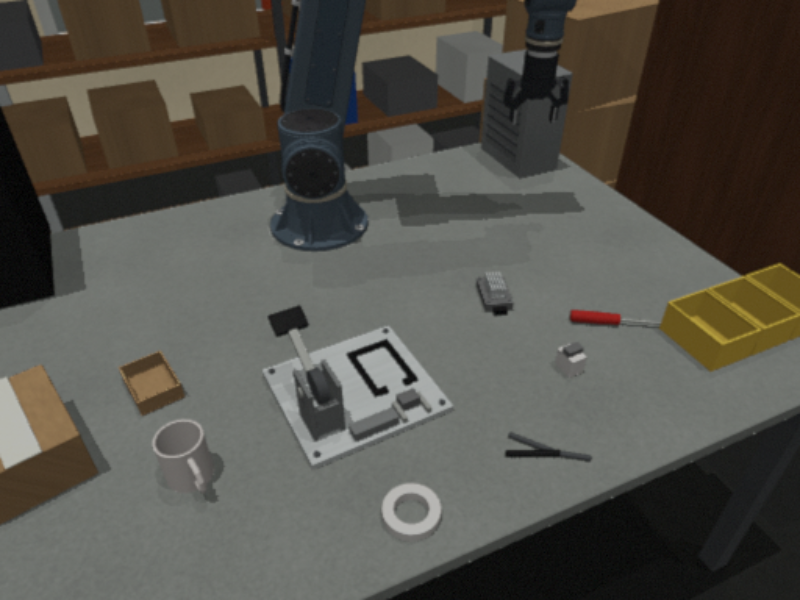

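The top view shows the module at about (300,355) with its tongue at (309,334). The jig plate corners are at about (405,247), (519,243), (526,349) and (411,354). In the scene view the module is at about (495,287) and the paddle at (288,320). Next I'll take coarse positions from these.

```bash
cat > h.py <<'E'
import numpy as np, cv2, pickle
from scipy.spatial.transform import Rotation as R
def Rt(s): q=np.asarray(s["ee_rot"]); return R.from_quat(q[[1,2,3,0]])
def cam(f,s=None):
    if "rvec" in f:
        M=cv2.Rodrigues(np.asarray(f["rvec"],float))[0]; return M.T,-M.T@np.ravel(f["tvec"])
    T=np.asarray(f["T_tool_cam"]); r=Rt(s).as_matrix()
    return r@T[:3,:3], r@T[:3,3]+s["ee_pos"]
def ray(f,px,s=None):
    A,c=cam(f,s); d=A@np.linalg.inv(f["mtx"])@np.array([px[0],px[1],1.]); return c,d/np.linalg.norm(d)
def plane(f,px,z,s=None):
    c,d=ray(f,px,s); return c+d*(z-c[2])/d[2]
def tri(*rs):
    A=np.zeros((3,3));b=np.zeros(3)
    for c,d in rs:
        P=np.eye(3)-np.outer(d,d);A+=P;b+=P@c
    p=np.linalg.solve(A,b); return p,[round(float(np.linalg.norm((np.eye(3)-np.outer(d,d))@(p-c)))*1e3,1) for c,d in rs]
def proj(f,p,s=None):
    A,c=cam(f,s); q=f["mtx"]@(A.T@(np.asarray(p)-c)); return q[:2]/q[2]
E
python3 - <<'E'
from h import *
s,F=pickle.load(open("f0.pkl","rb")); k=.64
t,sc=F["top"],F["scene"]
print(R.as_euler(Rt(s),'xyz'))
for n,a,b in [("sink",(300,354),(495,282)),("tongue",(309,333),(500,310)),("paddle",(513,320),(288,320))]:
    print(n,tri(ray(t,np.array(a)*k),ray(sc,np.array(b)*k)))
P=[plane(t,np.array(p)*k,.015) for p in [(405,247),(519,243),(526,349),(411,354)]]
print(np.round(P,3)); print(np.mean(P,0))
print([np.linalg.norm(P[i]-P[i-1]) for i in range(4)])
ex=P[0]-P[3]+P[1]-P[2]; yaw=np.arctan2(ex[1],ex[0]); print("jig yaw deg",np.degrees(yaw))
E
```

```text
[-3.14011932e+00 -1.64666569e-05  2.81880370e+00]
sink (array([0.45019443, 0.24267759, 0.04272116]), [0.6, 0.6])
tongue (array([0.50001912, 0.22910147, 0.00709455]), [0.1, 0.1])
paddle (array([ 0.51974629, -0.22304171,  0.1558209 ]), [0.1, 0.1])
[[ 0.703  0.006  0.015]
 [ 0.714 -0.262  0.015]
 [ 0.465 -0.274  0.015]
 [ 0.452 -0.009  0.015]]
[ 0.58360096 -0.1347659   0.015     ]
[np.float64(0.25148825636450567), np.float64(0.26790115010258425), np.float64(0.24862940408857875), np.float64(0.26489361894211433)]
jig yaw deg 3.186827359112047
```

Heights and sizes agree with the text: sink top about 43 mm, paddle about 156 mm, plate 250 x 267 mm. The module is near (0.450, 0.243) with a yaw of about -15°. Next I'll move over it.

servo_tool(rows=[[[-0.6, -0.25, 0, 0, 0, 0, 1], [-0.97, -0.42, 0, 0, 0, 0, 1], [-0.97, -0.42, 0, 0, 0, 0, 1], [-0.97, -0.42, 0, 0, 0, 0, 1], [-0.97, -0.42, 0, 0, 0, 0, 1], [-0.97, -0.42, 0, 0, 0, 0, 1], [-0.97, -0.42, 0, 0, 0, 0, 1], [-0.97, -0.42, 0, 0, 0, 0, 1], [-0.5, -0.2, 0, 0, 0, 0, 1], [0, 0, 0, 0, 0, 0, 1], [0, 0, 0, 0, 0, 0, 1]]])

```text
time_s: 1.25
ee_pos: [0.4228, 0.2688, 0.231]
ee_rot: [-0.0, 0.161, 0.987, -0.0]
wrist_force: [0.2, -0.1, -0.1]
gripper_width: 0.0857
```

```bash
cat > snap.py <<'E'
import sys
from h import *
from rig import monitor, eyes
s=monitor.read_state(); f=eyes.grab_frame("wrist"); n=sys.argv[1]
pickle.dump((s,f),open(n+".pkl","wb"))
cv2.imwrite(f"pics/{n}.png",cv2.resize(f["color"][:,:,::-1],(768,576),interpolation=cv2.INTER_CUBIC))
print(s["time_s"],s["ee_pos"],Rt(s).as_euler('xyz',degrees=True),s["wrist_force"],s["gripper_width"])
E
python3 snap.py w1
```

```text
1.25 [0.42275544 0.2688267  0.23099468] [-1.79967805e+02 -3.95395250e-02  1.61426163e+02] [ 0.22267308 -0.07838976 -0.12958272] 0.08567008822362546
```

View pics/w1.png

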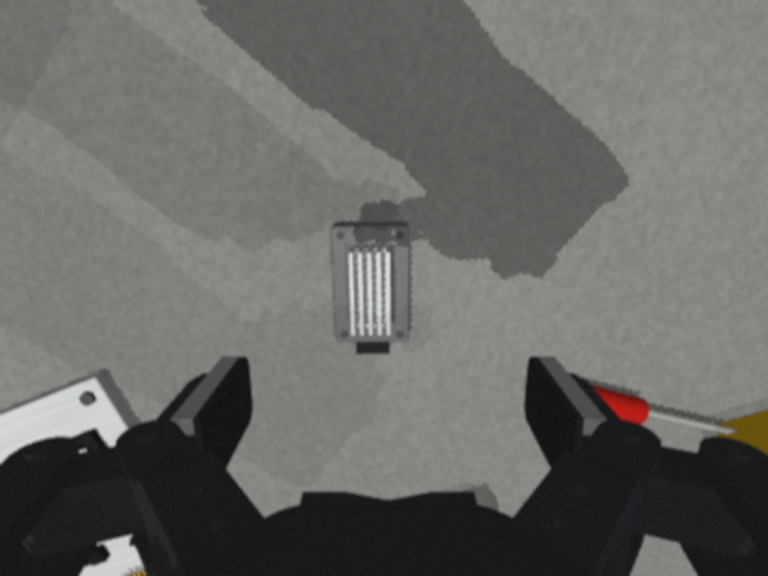

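The wrist view shows the module with its tongue at (373,347), block corners at about (335,225), (409,225), (410,341) and (331,341), and the sink at 348–392 × 250–335.

```bash
python3 - <<'E'
from h import *
s,f=pickle.load(open("w1.pkl","rb"))
k=1/1.5
def show(n,pts,z):
    P=[plane(f,np.array(p)*k,z,s) for p in pts]; c=np.mean(P,0)
    ex=(P[2]+P[3]-P[0]-P[1])[:2]/2; ey=(P[1]+P[2]-P[0]-P[3])[:2]/2
    print(n,c.round(4),np.linalg.norm(ex),np.linalg.norm(ey),np.degrees(np.arctan2(ex[1],ex[0])),np.degrees(np.arctan2(ey[1],ey[0])))
show("block",[(335,225),(409,225),(410,341),(331,341)],.022)
show("sink",[(348,250),(392,248),(392,336),(348,337)],.046)
show("screws",[(340,234),(400,236),(400,335),(344,334)],.022)
print("tongue",plane(f,np.array([373,350])*k,.014,s))
print("axes",Rt(s).as_matrix().round(3).tolist())
# block mask refine: grey-dark purple block
c=cv2.resize(f["color"],(768,576),interpolation=cv2.INTER_CUBIC)[200:370,310:430]
g=c.astype(int); print((g[:,:].min(2))[70:140:10,::4])
m=(g.min(2)>175).astype(np.uint8); m=cv2.morphologyEx(m,cv2.MORPH_CLOSE,np.ones((9,9)))
r=cv2.minAreaRect(np.argwhere(m)[:,::-1].astype(np.float32)); print(r)
print(plane(f,(np.array(r[0])+[310,200])*k,.046,s))
E
```

```text
block [0.4491 0.2471 0.022 ] 0.09594135253173715 0.06098420427136577 -19.871227998007196 71.41096417735896
sink [0.4491 0.2471 0.046 ] 0.06820488774586814 0.03286172247828005 -19.19620231167871 73.41694963617168
screws [0.45   0.2467 0.022 ] 0.08242597723320538 0.04617235029183484 -18.062719713987775 69.8969877514861
tongue [0.50569562 0.22875631 0.014     ]
axes [[-0.948, 0.319, -0.001], [0.319, 0.948, -0.0], [0.001, -0.001, -1.0]]
[[129 129 131 130 126 122 116 120 120 108 206 127 180 154 152 200 118 213
  120 203 142  88 117 119 116 103 134 130 132 133]
 [131 131 126 130 132 130 111 119 118 106 206 131 176 171 139 209 135 212
  125 194 142  90 118 118 116  99 134 130 128 129]
 [129 128 135 133 137 133 107 118 118 105 189 139 159 187 138 212 125 211
  136 204 152  97 118 117 115  97 130 133 136 134]
 [135 132 131 134 129 126 107 118 118 109 176 145 156 187 125 209 123 207
  144 200 153  87 118 117 113  90 132 131 132 132]
 [126 125 127 126 125 128 108 111 110 105 167 149 150 186 129 210 133 206
  133 201 151  86 117 112 108  97 124 128 126 126]
 [125 124 125 124 123 124 104 109 109 108 153 160 134 185 115 198 116 194
  134 189 146  90 110 109 107  89 125 125 128 126]
 [126 123 126 126 122 124 110 109 101 101 147 175 119 186 112 198 117 185
  138 157 156 108 100 102 105 108 122 123 128 128]]
((59.0, 93.5), (81.0, 40.0), 90.0)
[0.44853045 0.24646298 0.046     ]
```

The estimates agree: module centre (0.449, 0.247), yaw about -19°, and sizes correct. The jaws are already aligned with it, so I'll go down and grip.

servo_tool(rows=[[[-0.4, -0.15, 0.3, 0, 0, 0, 1], [-0.4, -0.16, 0.8, 0, 0, 0, 1], [0, 0, 1, 0, 0, 0, 1], [0, 0, 1, 0, 0, 0, 1], [0, 0, 1, 0, 0, 0, 1], [0, 0, 0.6, 0, 0, 0, 1], [0, 0, 0.3, 0, 0, 0, 1], [0, 0, 0.1, 0, 0, 0, 1], [0, 0, 0, 0, 0, 0, 1], [0, 0, 0, 0, 0, 0, 1]]])

```text
time_s: 2.3
ee_pos: [0.4499, 0.2479, 0.0285]
ee_rot: [0.001, 0.16, 0.987, 0.001]
wrist_force: [-0.5, -0.4, -0.1]
gripper_width: 0.0853
```

servo_tool(rows=[[[0, 0, 0.05, 0, 0, 0, 0], [0, 0, 0, 0, 0, 0, -1], [0, 0, 0, 0, 0, 0, -1], [0, 0, 0, 0, 0, 0, -1], [0, 0, 0, 0, 0, 0, -1], [0, 0, 0, 0, 0, 0, -1], [0, 0, 0, 0, 0, 0, -1], [0, 0, 0, 0, 0, 0, -1]]])

```text
time_s: 3.1
ee_pos: [0.4495, 0.2472, 0.0258]
ee_rot: [0.0, 0.161, 0.987, 0.0]
wrist_force: [-0.0, -0.1, 5.8]
gripper_width: 0.0288
```

servo_tool(rows=[[[0, 0, -0.3, 0, 0, 0, -1], [0, 0, -0.8, 0, 0, 0, -1], [0, 0, -1, 0, 0, 0, -1], [0, 0, -1, 0, 0, -0.24, -1], [0, 0, -1, 0, 0, -0.25, -1], [0, 0, -1, 0, 0, -0.24, -1], [-0.3, -0.5, -0.5, 0, 0, 0, -1], [-0.5, -0.82, 0, 0, 0, 0, -1], [-0.5, -0.82, 0, 0, 0, 0, -1], [-0.5, -0.82, 0, 0, 0, 0, -1], [-0.5, -0.82, 0, 0, 0, 0, -1], [-0.5, -0.82, 0, 0, 0, 0, -1], [-0.5, -0.82, 0, 0, 0, 0, -1], [-0.5, -0.82, 0, 0, 0, 0, -1], [-0.5, -0.82, 0, 0, 0, 0, -1], [-0.5, -0.82, 0, 0, 0, 0, -1], [-0.3, -0.4, 0, 0, 0, 0, -1], [0, 0, 0, 0, 0, 0, -1], [0, 0, 0, 0, 0, 0, -1]]])

```text
time_s: 5.0
ee_pos: [0.6721, -0.0714, 0.249]
ee_rot: [-0.001, -0.029, 1.0, 0.0]
wrist_force: [0.4, 0.7, -2.5]
gripper_width: 0.0287
```

```bash
python3 snap.py w2
```

```text
5.0 [ 0.67210529 -0.07142346  0.24900548] [ 1.79975321e+02 -7.57838480e-02 -1.76642134e+02] [ 0.41603487  0.71428515 -2.50188058] 0.028704871780415423
```

View pics/w2.png

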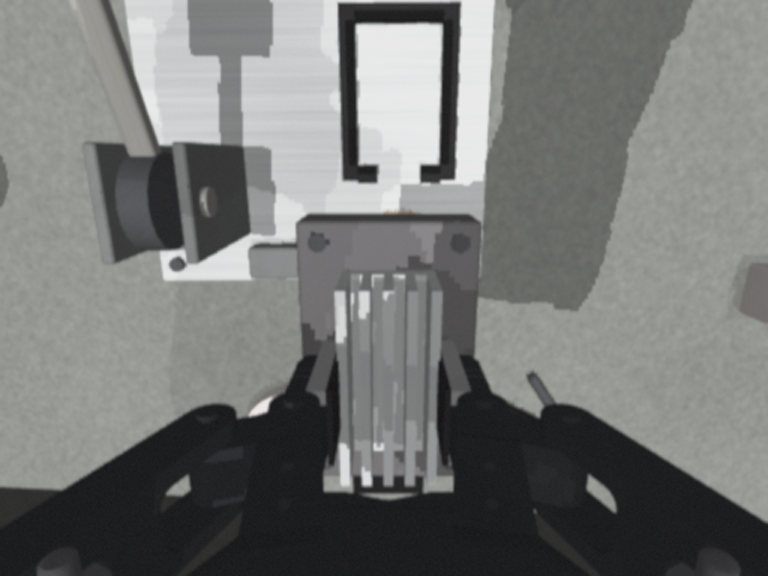

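The wrist view shows the pocket walls with the outer frame at 339–461 × 3–181 and the slot at 378–421, facing the tongue. The held module's rear edge is at (300..478, ~221) and its screws at (317,242) and (460,242). Next I'll refine the edges.

```bash
cat > pk.py <<'E'
from h import *
s,f=pickle.load(open("w2.pkl","rb")); g=cv2.cvtColor(f["color"],cv2.COLOR_RGB2GRAY).astype(float)
def edges(line,th=110):
    i=np.where((line[:-1]<th)!=(line[1:]<th))[0]; return [round(float(j+(th-line[j])/(line[j+1]-line[j])),2) for j in i]
for v in (30,50,70,90,105): print("row",v,edges(g[v,210:325]), "+210")
for u in (245,255,265,275,285): print("col",u,edges(g[0:140,u]))
for v in (112,115,118): print("slot row",v,edges(g[v,210:325]))
for u in (232,242,246,286,290,296): print("slotcol",u,edges(g[90:140,u]),"+90")
for v in (155,170,190,210): print("mod row",v,g[v,194:206].astype(int),g[v,310:324].astype(int))
for u in (215,225,240,255,270,300,310): print("mod col",u,g[138:152,u].astype(int))
E
python3 pk.py
```

```text
row 30 [15.89, 26.58, 84.73, 95.44] +210
row 50 [16.26, 26.64, 84.06, 95.03] +210
row 70 [17.21, 27.18, 83.71, 93.89] +210
row 90 [17.43, 28.25, 83.25, 93.43] +210
row 105 [17.99, 28.37, 82.83, 92.84] +210
col 245 [1.91, 14.8, 109.79, 121.15]
col 255 [1.69, 14.85]
col 265 [1.68, 14.97]
col 275 [1.69, 14.78]
col 285 [1.67, 14.54, 109.76, 120.85]
slot row 112 [18.2, 41.21, 70.01, 92.71]
slot row 115 [18.18, 41.13, 69.98, 92.57]
slot row 118 [18.42, 40.71, 70.04, 92.32]
slotcol 232 [29.47] +90
slotcol 242 [19.9, 31.18] +90
slotcol 246 [19.79, 31.18] +90
slotcol 286 [19.77, 30.94] +90
slotcol 290 [19.79, 31.4] +90
slotcol 296 [29.02] +90
mod row 155 [223 223 212 154 112 112 116 117 116 115 116 116] [ 95  95  95  94  93  95  94  94  94  90 111 143 121 106]
mod row 170 [141 140 140 133 110 107 113 115 115 115 114 116] [ 95  94  96  94  96  94  94  94  91 108 137 117 109 108]
mod row 190 [141 143 144 143 134 112 106 113 115 114 113 114] [ 95  95  95  93  95  95  93  88  89 103 107 107 108 107]
mod row 210 [143 142 144 144 142 135 112 106 111 113 113 114] [ 78  78  78  79  79  79  79 104 137 147 150 149 145 144]
mod col 215 [205 205 201 182 135  80  56  55  61  78  93 106 112 117]
mod col 225 [216 217 213 193 142  83  56  57  61  76  93 105 111 115]
mod col 240 [217 217 213 192 142  84  58  58  62  77  98 112 118 122]
mod col 255 [231 228 218 188 136  81  59  57  61  78  97 110 118 122]
mod col 270 [163 157 145 127  98  69  59  57  60  77  97 110 117 119]
mod col 300 [174 172 171 162 130  81  60  57  60  67  80  86  93  94]
mod col 310 [175 172 171 162 130  81  59  56  59  66  78  86  93  94]
```

```bash
cat > pk2.py <<'E'
from h import *
s,f=pickle.load(open("w2.pkl","rb"))
pl=lambda u,v,z: plane(f,(u,v),z,s)[:2]
rows=np.array([30,50,70,90,105]); D=dict(lo=([225.89,226.26,227.21,227.43,227.99],.027),li=([236.58,236.64,237.18,238.25,238.37],.015),ri=([294.73,294.06,293.71,293.25,292.83],.015),ro=([305.44,305.03,303.89,303.43,302.84],.027))
L={}
for k,(us,z) in D.items():
    P=np.array([pl(u,v,z) for u,v in zip(us,rows)]); c=np.polyfit(P[:,0],P[:,1],1); L[k]=c
    print(k,"yaw",np.degrees(np.arctan(c[0])).round(2),"y at x=.565",np.polyval(c,.565).round(4))
for z in(.015,.027): print("z",z,"-x outer",pl(265,1.69,z),"-x inner",pl(265,14.85,z),"+x inner",(pl(245,109.8,z)+pl(285,109.76,z))/2,"+x outer",(pl(245,121.15,z)+pl(285,120.85,z))/2, "xwall yaw",np.degrees(np.arctan2(*(pl(285,109.76,z)-pl(245,109.8,z))))) 
for z in (.015,.027): print("slot",pl(251.1,115,z),pl(280,115,z))
# module in tool frame
T=np.asarray(f["T_tool_cam"])
def tl(u,v,zt):
    d=T[:3,:3]@np.linalg.inv(f["mtx"])@[u,v,1]; return (T[:3,3]+d*(zt-T[2,3])/d[2])*1e3
zt=.0038
print("rear top edge",tl(215,147,zt),tl(310,147,zt)); print("rear bottom edge",tl(215,142.5,zt+.022),tl(300,142.5,zt+.022))
for v,a,b in((155,197.3,320),(170,198,319.),(190,198.6,317.)): print("sides",v,tl(a,v,zt),tl(b,v,zt))
print("screws",tl(317/1.5,242/1.5,zt),tl(460/1.5,242/1.5,zt))
E
python3 pk2.py
```

```text
lo yaw 3.47 y at x=.565 -0.1118
li yaw 3.95 y at x=.565 -0.1009
ri yaw 3.62 y at x=.565 -0.0359
ro yaw 3.44 y at x=.565 -0.0256
z 0.015 -x outer [ 0.49751887 -0.07337797] -x inner [ 0.51035998 -0.07255727] +x inner [ 0.61151359 -0.06609276] +x outer [ 0.62456018 -0.06526163] xwall yaw -3.3845699350367053
z 0.027 -x outer [ 0.50090415 -0.07340711] -x inner [ 0.51333733 -0.07261248] +x inner [ 0.61127748 -0.06635334] +x outer [ 0.62390961 -0.06554861] xwall yaw -3.384569935036669
slot [ 0.61851819 -0.08231415] [ 0.61650964 -0.04778441]
slot [ 0.61805956 -0.0820594 ] [ 0.61611482 -0.04862661]
rear top edge [ 47.67980508 -19.78728517   3.8       ] [47.65959294 25.84864883  3.8       ]
rear bottom edge [ 47.08375576 -22.81941262  25.8       ] [47.06276409 23.92019531 25.8       ]
sides 155 [ 43.81132574 -28.50253493   3.8       ] [43.78569772 30.86008456  3.8       ]
sides 170 [ 36.40011348 -28.56349558   3.8       ] [36.37576821 30.76858538  3.8       ]
sides 190 [ 26.2009229  -28.81386933   3.8       ] [26.17840416 30.30981838  3.8       ]
screws [ 40.70358899 -21.84301235   3.8       ] [40.68397996 24.5408787   3.8       ]
```

Pocket measurements: floor centre about (0.5615, -0.0687), yaw about 3.4°, floor 101 x 65 mm, slot 34 mm. In the tool frame the module sits at about (-0.6, +1.1) mm and is square. I'll move above the pocket and check from close by.

servo_tool(rows=[[[0.4, 0, 0, 0, 0, 0, -1], [0.8, 0.1, 0, 0, 0, 0, -1], [0.8, 0.1, 0.4, 0, 0, 0, -1], [0.5, 0, 0.8, 0, 0, 0, -1], [0.27, 0, 0.9, 0, 0, 0, -1], [0, 0, 0.8, 0, 0, 0, -1], [0, 0, 0.5, 0, 0, 0, -1], [0, 0, 0.32, 0, 0, 0, -1], [0, 0, 0, 0, 0, 0, -1], [0, 0, 0, 0, 0, 0, -1]]])

```text
time_s: 6.05
ee_pos: [0.5612, -0.0691, 0.1013]
ee_rot: [0.0, -0.03, 1.0, -0.0]
wrist_force: [0.4, -0.4, -2.3]
gripper_width: 0.0288
```

```bash
python3 snap.py w3; python3 - <<'E'
from h import *
from rig import eyes
F={n:eyes.grab_frame(n) for n in("top","scene")}; pickle.dump(F,open("f3.pkl","wb"))
a=F["scene"]["color"][190:300,160:300,::-1]; w=cv2.imread("pics/w3.png")
cv2.imwrite("pics/c3.png",np.hstack([cv2.resize(w[0:400,184:584],(380,380)),cv2.resize(a,(420,380),interpolation=cv2.INTER_CUBIC)]))
E
```

```text
6.05 [ 0.56121828 -0.06914389  0.10131891] [-1.79994359e+02  1.79114188e-02 -1.76535240e+02] [ 0.39586464 -0.39461881 -2.27204066] 0.02877848029912692
```

View pics/c3.png

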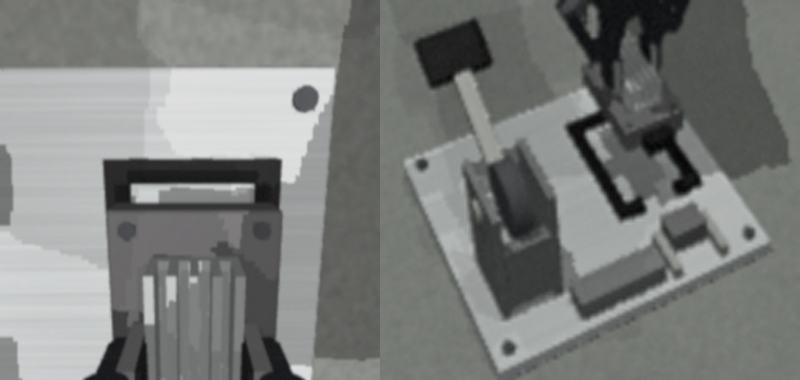

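The close view shows the module above the pocket. The rear wall's outer corners are at crop (104..280,159), the floor strip is at x 130–255, y 183, and the module's rear edge is at y≈208, x 106–280. The scene view shows the tongue pointing to the slot.

```bash
python3 - <<'E'
from h import *
s,f=pickle.load(open("w3.pkl","rb")); g=cv2.cvtColor(f["color"],cv2.COLOR_RGB2GRAY).astype(float)
def edges(line,o,th=110):
    i=np.where((line[:-1]<th)!=(line[1:]<th))[0]; return [round(float(o+j+(th-line[j])/(line[j+1]-line[j])),2) for j in i]
for v in (116,120,124): print("outer",v,edges(g[v,185:330],185))
for v in (131,133,135,137,138): print("in",v,edges(g[v,185:330],185,90))
for u in (205,215,225,240,260,280,295,305): print("col",u,edges(g[90:160,u],90,100))
for u in (225,260): print(g[140:156,u].astype(int))
for v in (155,165,180): print(v,g[v,188:204].astype(int),g[v,308:324].astype(int))
E
```

```text
outer 116 [194.77, 319.41]
outer 120 [194.95, 319.11]
outer 124 [195.19, 318.93]
in 131 [195.9, 213.56, 301.16, 318.98]
in 133 [196.08, 213.63, 300.57, 318.89]
in 135 [196.21, 213.69, 300.45, 318.66]
in 137 [196.23, 213.88, 300.36, 318.65]
in 138 [196.3, 214.16, 300.35, 318.52]
col 205 [111.78, 149.43, 157.0]
col 215 [111.07, 128.46, 140.91, 149.43, 156.0]
col 225 [111.29, 128.32, 142.58, 148.8]
col 240 [111.79, 128.23, 141.75, 148.83]
col 260 [111.33, 128.18, 141.7, 148.82]
col 280 [111.79, 128.15, 141.7, 148.2]
col 295 [111.8, 128.06, 141.69, 148.33, 150.0]
col 305 [111.31]
[202 180 132  77  54  53  58  74  88 103 109 113 111 112 111 112]
[131 119  92  62  52  53  57  73  91 102 107 111 112 112 111 110]
155 [184 184 185 185 186 184 185 185 170 120  97 103 106 108 106 107] [ 77  83  85  84  85  86  86  86  86  87  86  83 102 142 154 155]
165 [186 186 187 187 186 186 186 187 178 147 111 101 103 104 105 106] [ 63  66  66  69  80  86  87  86  85  86  84  88 119 147 154 154]
180 [180 180 181 179 179 180 179 179 180 168 130 100 102 104 105 105] [ 86  87  86  88  87  87  86  87  86  85  86 113 145 153 154 154]
```

```bash
python3 - <<'E'
from h import *
s,f=pickle.load(open("w3.pkl","rb")); s2,f2=pickle.load(open("w2.pkl","rb"))
T=np.asarray(f["T_tool_cam"])
def tl(u,v,zw):
    zt=s["ee_pos"][2]-zw
    d=T[:3,:3]@np.linalg.inv(f["mtx"])@[u,v,1]; return ((T[:3,3]+d*(zt-T[2,3])/d[2])*1e3).round(2)[:2]
print("outer y @.027",tl(194.95,120,.027),tl(319.11,120,.027))
print("floor y @.015",tl(213.65,133,.015),tl(300.6,133,.015))
print("rear outer x @.027",tl(240,111.5,.027),"rear floor x @.015",tl(215,128.4,.015),tl(295,128.1,.015))
zb=s["ee_pos"][2]-.0258
print("module rear bottom",tl(225,142.3,zb),tl(280,141.7,zb),"rear top",tl(240,147.3,zb+.022))
print("module sides top",tl(197.3,155,zb+.022),tl(320.7,155,zb+.022),tl(197.8,165,zb+.022),tl(320.2,165,zb+.022),tl(198.4,180,zb+.022),tl(319.4,180,zb+.022))
# height check across the two wrist places: left/right outer rear corners, floor corners
for n,a,b in(("outer corner R",(319.5,111.5),(306.3,1.7)),("outer corner L",(194.5,111.5),(225.5,1.7)),("floor L",(213.5,128.3),(236.,14.8)),("floor R",(301,128.1),(295.,14.7))):
    print(n,tri(ray(f,a,s),ray(f2,b,s2)))
E
```

```text
outer y @.027 [ 56.57 -43.  ] [56.53 43.12]
floor y @.015 [ 46.52 -32.12] [46.49 32.23]
rear outer x @.027 [ 62.28 -11.65] rear floor x @.015 [ 49.87 -30.99] [50.06 27.97]
module rear bottom [ 47.19 -17.32] [47.5  12.91] rear top [47.53 -7.78]
module sides top [ 43.81 -28.5 ] [43.78 31.2 ] [ 38.89 -28.53] [38.86 31.22] [ 31.34 -28.64] [31.32 31.23]
outer corner R (array([ 0.49663775, -0.02895847,  0.02114892]), [0.2, 0.2])
outer corner L (array([ 0.50198177, -0.11609946,  0.02274742]), [0.6, 0.6])
floor L (array([ 0.51300454, -0.10398298,  0.01824197]), [0.2, 0.2])
floor R (array([ 0.50907898, -0.04004039,  0.01795249]), [0.2, 0.2])
```

The pocket relative to the held module is off by (+0.5, -1.3) mm in the tool frame, from both views. The measured heights come out plausible. I'll apply the shift and descend.

servo_tool(rows=[[[0.015, -0.032, 0.2, 0, 0, 0, -1], [0, 0, 0.4, 0, 0, 0, -1], [0, 0, 0.4, 0, 0, 0, -1], [0, 0, 0.15, 0, 0, 0, -1], [0, 0, 0.08, 0, 0, 0, -1], [0, 0, 0.06, 0, 0, 0, -1], [0, 0, 0.06, 0, 0, 0, -1], [0, 0, 0, 0, 0, 0, -1]]])

```text
time_s: 7.0
ee_pos: [0.5611, -0.0712, 0.0467]
ee_rot: [0.0, -0.03, 1.0, -0.0]
wrist_force: [-0.1, -0.4, -3.3]
gripper_width: 0.0289
```

servo_tool(rows=[[[0, 0, 0.05, 0, 0, 0, -1], [0, 0, 0.04, 0, 0, 0, -1], [0, 0, 0.03, 0, 0, 0, -1], [0, 0, 0.02, 0, 0, 0, -1], [0, 0, 0, 0, 0, 0, -1], [0, 0, 0, 0, 0, 0, -1]]])

```text
time_s: 7.6
ee_pos: [0.5609, -0.0712, 0.0409]
ee_rot: [-0.0, -0.03, 1.0, -0.0]
wrist_force: [-0.5, -0.4, -1.9]
gripper_width: 0.0289
```

servo_tool(rows=[[[0, 0, 0.02, 0, 0, 0, -1], [0, 0, 0, 0, 0, 0, -1], [0, 0, 0, 0, 0, 0, -1]]])

```text
time_s: 7.9
ee_pos: [0.561, -0.0712, 0.0408]
ee_rot: [0.0, -0.03, 1.0, -0.0]
wrist_force: [-3.4, -0.5, 5.2]
gripper_width: 0.0288
```

The module is on the floor at the expected height. I'll release, rise and look.

servo_tool(rows=[[[0, 0, 0, 0, 0, 0, 0.2], [0, 0, 0, 0, 0, 0, 1], [0, 0, 0, 0, 0, 0, 1], [0, 0, 0, 0, 0, 0, 1], [0, 0, 0, 0, 0, 0, 1], [0, 0, -0.3, 0, 0, 0, 1], [0, 0, -0.8, 0, 0, 0, 1], [0, 0, -1, 0, 0, 0, 1], [0, 0, -1, 0, 0, 0, 1], [0, 0, -1, 0, 0, 0, 1], [0.3, 0, -0.9, 0, 0, 0, 1], [0.2, 0, -0.2, 0, 0, 0, 1], [0, 0, 0, 0, 0, 0, 1], [0, 0, 0, 0, 0, 0, 1]]])

```text
time_s: 9.3
ee_pos: [0.5407, -0.0723, 0.2476]
ee_rot: [-0.0, -0.03, 1.0, 0.0]
wrist_force: [0.4, 0.2, -0.4]
gripper_width: 0.0852
```

```bash
python3 snap.py w4;python3 - <<'E'
from h import *
from rig import eyes
a=eyes.grab_frame("scene")["color"][190:300,160:300,::-1]; w=cv2.imread("pics/w4.png")
cv2.imwrite("pics/c4.png",np.hstack([cv2.resize(w[100:500,184:584],(380,380)),cv2.resize(a,(420,380),interpolation=cv2.INTER_CUBIC)]))
E
```

```text
9.3 [ 0.54068614 -0.07234003  0.24761758] [ 1.79998744e+02 -2.37921080e-02 -1.76601188e+02] [ 0.4474553   0.21041253 -0.40710326] 0.08522111056949921
```

View pics/c4.png

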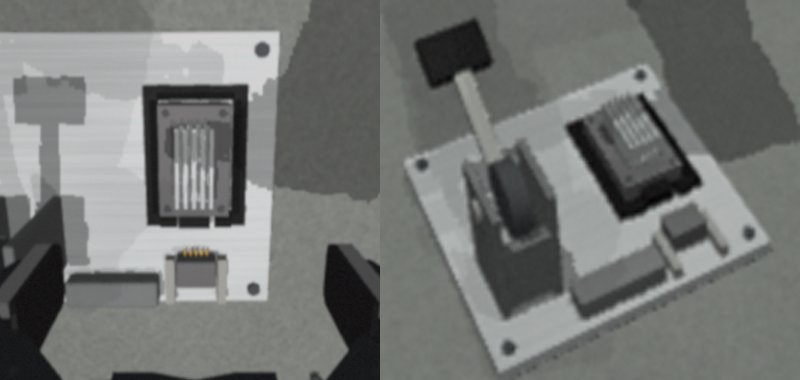

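The pictures show the module square inside the pocket walls, with its tongue in the slot facing the pins. The contact height also matched. Next I'll shut the gripper and go above the paddle.

servo_tool(rows=[[[0.1, -0.3, 0, 0, 0, 0, -1], [0.2, -0.8, 0, 0, 0, 0, -1], [0.2, -0.9, 0, 0, 0, 0, -1], [0.2, -0.9, 0, 0, 0, 0, -1], [0.18, -0.6, 0, 0, 0, 0, -1], [0, -0.23, 0.2, 0, 0, 0, -1], [0, 0, 0.6, 0, 0, 0, -1], [0, 0, 0.6, 0, 0, 0, -1], [0, 0, 0.3, 0, 0, 0, -1], [0, 0, 0, 0, 0, 0, -1], [0, 0, 0, 0, 0, 0, -1]]])

```text
time_s: 10.5
ee_pos: [0.5149, -0.2233, 0.1804]
ee_rot: [-0.0, -0.03, 1.0, -0.0]
wrist_force: [0.6, -0.9, 0.5]
gripper_width: -0.0001
```

```bash
python3 - <<'E'
from h import *
from rig import eyes,monitor
print(monitor.read_state()["gripper_width"])
a=eyes.grab_frame("scene")["color"][150:270,140:300,::-1]
b=eyes.grab_frame("top")["color"][130:250,240:360,::-1]
cv2.imwrite("pics/c5.png",np.hstack([cv2.resize(a,(480,360),interpolation=cv2.INTER_CUBIC),cv2.resize(b,(320,360),interpolation=cv2.INTER_CUBIC)]))
E
```

```text
-0.00014467675938093782
```

View pics/c5.png

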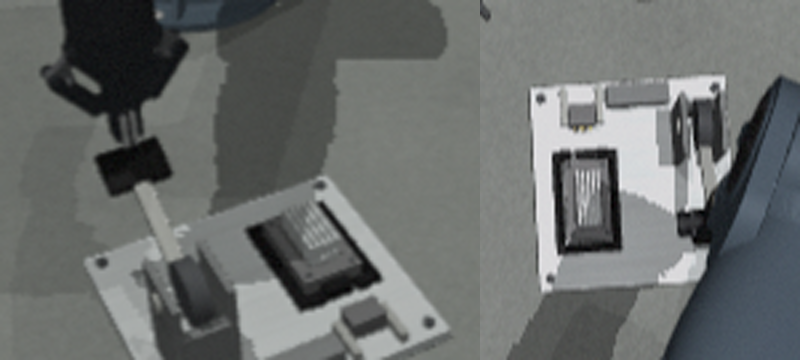

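The fingertips (scene crop (125,130)) are just above the middle of the paddle (135,165). I'll press straight down.

servo_tool(rows=[[[0, 0, 0.2, 0, 0, 0, -1], [0, 0, 0.2, 0, 0, 0, -1], [0, 0, 0.2, 0, 0, 0, -1], [0, 0, 0.2, 0, 0, 0, -1], [0, 0, 0.2, 0, 0, 0, -1], [0, 0, 0.2, 0, 0, 0, -1], [0, 0, 0.2, 0, 0, 0, -1], [0, 0, 0.2, 0, 0, 0, -1]]])

```text
time_s: 11.4
ee_pos: [0.5139, -0.2236, 0.1163]
ee_rot: [-0.0, -0.03, 1.0, -0.0]
wrist_force: [-5.1, 0.4, 11.8]
gripper_width: -0.0004
```

servo_tool(rows=[[[0, 0, 0.2, 0, 0, 0, -1], [0, 0, 0.2, 0, 0, 0, -1], [0, 0, 0.2, 0, 0, 0, -1], [0, 0, 0.2, 0, 0, 0, -1], [0, 0, 0.2, 0, 0, 0, -1], [0, 0, 0.1, 0, 0, 0, -1], [0, 0, 0, 0, 0, 0, -1]]])

```text
time_s: 12.1
ee_pos: [0.5165, -0.2237, 0.0729]
ee_rot: [0.002, -0.03, 1.0, -0.001]
wrist_force: [2.4, 1.0, 10.7]
gripper_width: -0.0003
```

servo_tool(rows=[[[0, 0, 0.1, 0, 0, 0, -1], [0, 0, 0.1, 0, 0, 0, -1], [0, 0, 0.05, 0, 0, 0, -1], [0, 0, 0, 0, 0, 0, -1]]])

```text
time_s: 12.5
ee_pos: [0.5171, -0.224, 0.0636]
ee_rot: [0.003, -0.03, 1.0, -0.001]
wrist_force: [2.1, 0.2, 13.5]
gripper_width: -0.0003
```

servo_tool(rows=[[[0, 0, 0.05, 0, 0, 0, -1], [0, 0, 0.05, 0, 0, 0, -1], [0, 0, 0, 0, 0, 0, -1], [0, 0, 0, 0, 0, 0, -1]]])

```text
time_s: 12.9
ee_pos: [0.5174, -0.2241, 0.0609]
ee_rot: [0.003, -0.03, 1.0, -0.001]
wrist_force: [-0.2, 2.7, 23.5]
gripper_width: 0.0
```

The force rose sharply at z 0.061, which is the end stop. I'll verify with the cameras and check that it holds steady.

```bash
python3 snap.py w6; python3 - <<'E'
from h import *
from rig import eyes,monitor
a=eyes.grab_frame("scene")["color"][160:280,140:300,::-1]
w=cv2.imread("pics/w6.png")
cv2.imwrite("pics/c6.png",np.hstack([cv2.resize(a,(480,360),interpolation=cv2.INTER_CUBIC),cv2.resize(w,(320,240)) if 0 else cv2.copyMakeBorder(cv2.resize(w,(320,240)),0,120,0,0,cv2.BORDER_CONSTANT)]))
s=monitor.read_state();print(s["time_s"],s["ee_pos"],s["wrist_force"])
E
```

```text
12.9 [ 0.51737972 -0.22409664  0.0609237 ] [-179.86275763    0.37292593 -176.57517197] [-0.18218413  2.69874342 23.48988991] 3.1739642439857554e-06
13.0 [ 0.51738373 -0.22407386  0.06092635] [-0.19022985  2.32848075 23.84577318]
```

View pics/c6.png

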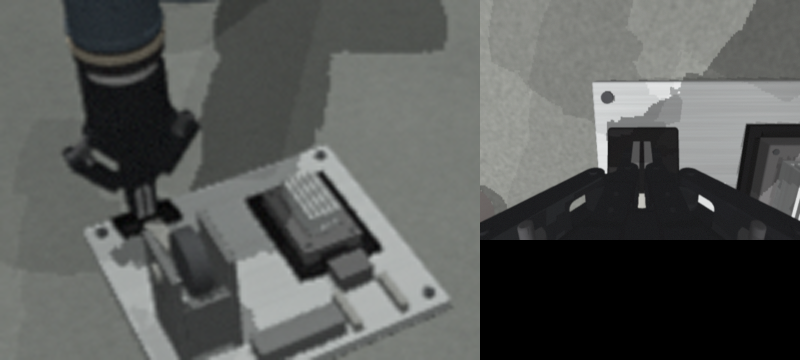

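The lever is fully down, with the fingertips on the middle of the paddle at (145,215). The carriage has moved up to the module's tongue, and the module is still seated. The hold is steady at about 24 N, so I'll hand in.

```bash
python3 -c "
from rig import finish_job; print(finish_job())"
```

```text
the job is handed in; nothing more can be done
None
```

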